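Sort pipette plunger units by spring stiffness

ROBOT

A 6-joint arm with a two-finger parallel gripper is mounted at the origin on the work surface. World frame = base frame: x ahead of the robot, y to its left, z up, the work surface at z = 0. Lengths are in m, angles in rad, forces in N, time in s.
With the tool pointing down it reaches from about 0.25 to 0.8 m from the base axis. Payload 3.9 kg.
Tool frame: the origin (TCP) lies on the centre line of the jaws, within the pads' length; the fingertips stand ahead of it and the grasp point (between the pads) lies 11 mm behind it (arm.tcp_to_tips is the z of the fingertips in the tool frame, in m); z points along the fingers, y is the line along which they close (so a half turn about z gives the same grasp; the last joint's range is limited). The gripper opens to 85 mm and grips with 20 to 120 N. Pads are 22 mm wide; open, the fingers measure 114 mm over their backs; the gripper's body (76 mm by 85 mm) begins 54 mm behind the grasp point. The pads swing forward as they close: fully open they stand 13 mm farther back than shut.
Start: joints at [1.306, 0.26, -0.138, 1.173, 0, 1.571], TCP at [0.137, 0.507, 0.217] pointing down, gripper open.
Joint ranges: [-2.78, 2.78], [-0.83, 1.72], [-1.28, 1.37], [-1.9, 2.12], [-1.57, 1.48], [-3.14, 3.14]. Speed limits (rad/s): [2.57, 2.57, 3.14, 3.14, 3.14, 3.14].

INTERFACE

Orientations are given as a unit quaternion [x, y, z, w].
In Python, from bench import arm gives the robot as it stands. The module is installed in compiled form; this text tells all that it offers.
- The arm moves only by the shell command python3 -m creep 'ROWS' [FORCE]. ROWS is text: rows parted by semicolons, each of 7 numbers parted by spaces: the shift along the tool's x, y, z as a fraction of full scale, then the turn, a rotation vector about the tool's x, y, z as a fraction of full scale, then the closure, from -1 (fully open) to 1 (shut). In form: dx dy dz rx ry rz fingers; .... A call has 1 to 8 rows; each row is the pose to reach, as a shift and turn from the pose commanded when the call began, along the tool's axes at that moment; what a row does not reach only later rows make up. Full scale, the value 1, is 0.1 m for a shift and 45 degrees for a turn. A row lasts 1/8 s, in which the tool goes at most 62.5 mm and 10.7 degrees, less where a joint would pass 70% of its speed; a pose out of reach is approached as far as the arm can. A call with a number of a shift or a turn outside -1 to 1 is refused whole. A call with a gripper value outside its range is refused whole. The fingers move at their own pace and stop on an object; FORCE is the grip in N (left out, the last holds). Time passes only in rows, so rows that repeat a pose let the fingers close. It gives the time, the measured TCP pose, the force, the opening and the grip force at its end, in the units of the state.
- arm.state(): the state, without advancing time (a new reading comes with each control period).
- arm.snapshot(name): name is "scene" or "top"; returns a dict with "img" (480x640x3 uint8, red, green, blue), "K" (3x3 intrinsics, pixels), "R" (3x3) and "t" (3): a world point X has camera coordinates R X + t. Camera axes: x right, y down, z forward; pixel columns grow to the right and rows downward; lengths in m; the calibration is good to about 2 mm. A picture is of the moment at which its call begins. There is no depth.
- arm.hand_in(): hands the job in; it is judged then, once.
The state is a dict: "time_s": time; "joint_positions": joint angles; "qd": joint speeds; "tau": joint torques, N m; "tcp_pos": TCP position; "tcp_rot": TCP orientation; "ft_force": force on the tool from outside, world axes, zero at the start; "moment": the same for the moment, N m; "opening": finger opening in m; "grip_force": force on a finger pad.
Only numpy, scipy, OpenCV 4.12 (cv2) and the standard library are available. Lean on these libraries where they do the work, as an engineer would, in place of code of your own. Each camera call takes 0.05 s, during which the arm holds its last target. There are 200 camera calls.

TASK

Sort the three pipette plunger units on the bench by how hard their buttons push back: stand every stiff one upright in the rectangular tray and every weak one upright in the round tub. They look alike, so you have to feel the springs, and there is at least one of each. Leave the other things on the bench where they are.

Things in the scene. Friction and masses are not known exactly. Their poses are not given: they have to be found in the camera images.
- unit_1: pipette plunger unit, one of three that look alike: white round barrel 34 mm across, 52 mm high, foot 42 mm across and 9 mm high, 0.1 to 0.16 kg; grip the barrel 25 to 42 mm above the foot. On top a grey thumb button 22 mm across, its top 72 mm above the underside, sprung, pushed downward. Origin: centre of the underside, z up; starts upright on the bench, loose
- plunger_1 (a joint): how far unit_1's button is down, m: 0 released, 0.012 fully down; springs back. Its spring is weak or stiff: at least one of the three is of each kind. Spring rate: weak 0.3 N per mm (1.8 N at 6 mm), stiff 1.2 N per mm (7.2 N at 6 mm). Released, stiff ones rest under 0.5 mm above 0 and weak ones as much below: too fine to read or see
- unit_2: pipette plunger unit, one of three that look alike: white round barrel 34 mm across, 52 mm high, foot 42 mm across and 9 mm high, 0.1 to 0.16 kg; grip the barrel 25 to 42 mm above the foot. On top a grey thumb button 22 mm across, its top 72 mm above the underside, sprung, pushed downward. Origin: centre of the underside, z up; starts upright on the bench, loose
- plunger_2 (a joint): how far unit_2's button is down, m: 0 released, 0.012 fully down; springs back. Its spring is weak or stiff: at least one of the three is of each kind. Spring rate: weak 0.3 N per mm (1.8 N at 6 mm), stiff 1.2 N per mm (7.2 N at 6 mm). Released, stiff ones rest under 0.5 mm above 0 and weak ones as much below: too fine to read or see
- unit_3: pipette plunger unit, one of three that look alike: white round barrel 34 mm across, 52 mm high, foot 42 mm across and 9 mm high, 0.1 to 0.16 kg; grip the barrel 25 to 42 mm above the foot. On top a grey thumb button 22 mm across, its top 72 mm above the underside, sprung, pushed downward. Origin: centre of the underside, z up; starts upright on the bench, loose
- plunger_3 (a joint): how far unit_3's button is down, m: 0 released, 0.012 fully down; springs back. Its spring is weak or stiff: at least one of the three is of each kind. Spring rate: weak 0.3 N per mm (1.8 N at 6 mm), stiff 1.2 N per mm (7.2 N at 6 mm). Released, stiff ones rest under 0.5 mm above 0 and weak ones as much below: too fine to read or see
- tray: rectangular white plastic tray for stiff units, fixed to the bench: 160 (x) x 210 (y) x 24 mm high outside, walls and floor 4 mm. Origin: centre of the underside; its inner floor is 4 mm higher
- tub: round white plastic tub for weak units, fixed to the bench: 210 mm across and 24 mm high outside, wall and floor 4 mm. Origin: centre of the underside; its inner floor is 4 mm higher
- tube_rack: bystander: red plastic tube rack, 50 x 50 x 54 mm high, toward the far side; loose. Origin: centre of its underside
- tip_box: bystander: blue box with a yellow top and white pipette tips, 90 x 120 x 53 mm high, toward the far side; loose. Origin: centre of its underside
- vial: bystander: amber vial, 18 mm across and 39 mm high, standing between two of the units; loose. Origin: centre of its underside
- forceps: bystander: steel forceps lying roughly along x between two of the units, 110 x 12 x 6 mm; loose. Origin: centre of its underside
- petri_dish: bystander: clear petri dish, 92 mm across and 15 mm high, toward the far side; loose. Origin: centre of its underside
- dropper_bottle: bystander: small white dropper bottle, 36 mm across and 75 mm high, toward the far side; loose. Origin: centre of its underside
There are look-alikes about, which are no part of the job. Leave any yellow look-alike of the unit_2 alone. Leave any brown look-alike of the unit_3 alone.

How it is judged:
By the outcome, as a careful person would: the job done as asked, in the order asked, and still so for the second after the job is handed in, with the robot touching nothing.
It also fails if it takes over 72 s, if anything falls off the work surface, if the arm or the gripper's body presses on something with over 40 N, if the wrist force passes 120 N, or if a joint passes its speed limit or range.

## Working session

There is one attempt and no reset: what is moved stays moved. The work goes in short steps, Python scripts to look and compute and a shell command to move; the robot and the scene stay as the last step left them, time stands still between calls to the robot, and variables do not carry over. Pictures are saved under pics/ and viewed, at most 10 in all, crops included, and the job is handed in when it is done.

```bash
mkdir -p pics; cat > h.py <<'E'
from bench import arm
import numpy as np, cv2
def snap(n,f):
    s=arm.snapshot(n); cv2.imwrite('pics/'+f,s['img'][:,:,::-1]); np.savez(n+'.npz',K=s['K'],R=s['R'],t=s['t']); return s
def px2w(n,u,v,z):
    s=np.load(n+'.npz'); d=s['R'].T@np.linalg.solve(s['K'],[u,v,1.]); c=-s['R'].T@s['t']
    return c+d*(z-c[2])/d[2]
E
python3 - <<'E'
from h import *
snap('top','top0.png'); snap('scene','scene0.png')
s=arm.state(); print(s); print(arm.tcp_to_tips)
for n in('top','scene'):
    q=np.load(n+'.npz'); print(n,-q['R'].T@q['t'],q['K'][0,0]); print(q['R'])
E
```

```text
{'time_s': 0.1, 'joint_positions': array([ 1.30601950e+00,  2.60591855e-01, -1.39238532e-01,  1.17266968e+00,
        4.90768508e-05,  1.57079421e+00]), 'qd': array([ 0.00083735,  0.00018308,  0.00283341,  0.00071721, -0.00094497,
        0.00058305]), 'tau': array([-5.56141022e-04, -4.06507695e+01,  2.54527438e+01,  1.00735520e-02,
       -4.80790823e-05, -1.12000819e-06]), 'tcp_pos': array([0.13721054, 0.50610776, 0.2162626 ]), 'tcp_rot': array([ 1.32000957e-01,  9.91249222e-01, -8.41176829e-04, -1.36773210e-04]), 'ft_force': array([0.19956824, 1.4558256 , 0.8953268 ]), 'moment': array([-0.02874917, -0.05560824, -0.00491429]), 'grip_force': 0.0, 'opening': 0.08551173675416837}
0.008
top [ 0.44937702 -0.00969367  0.90199883] 489.5416221045069
[[-0.01041717 -0.99992668 -0.0061731 ]
 [-0.99133998  0.01113551 -0.13084742]
 [ 0.13090656  0.00475659 -0.9913833 ]]
scene [1.42206062 0.05391211 0.81823265] 512.6061346696735
[[-0.07766008  0.99697572 -0.00288539]
 [ 0.65430099  0.04878312 -0.75465914]
 [-0.75223609 -0.0604948  -0.6561107 ]]
```

View pics/top0.png

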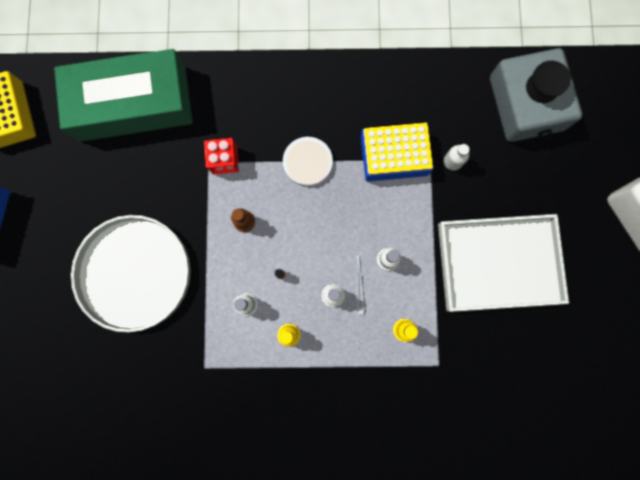

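View pics/scene0.png

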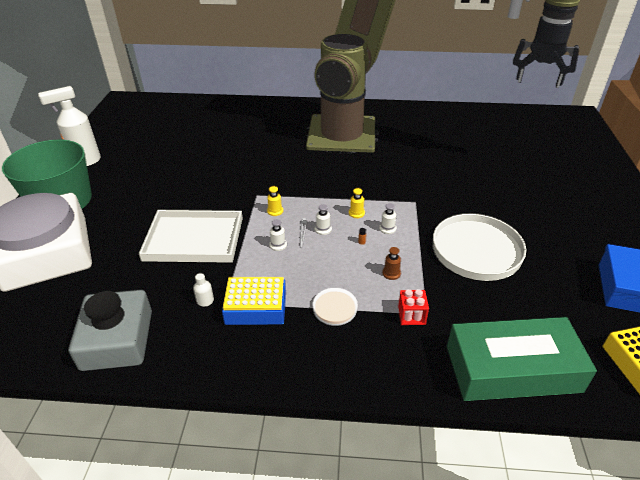

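The top view shows the white units near (245,304), (333,295) and (389,259). The tub is at (131,273) and the tray at (503,263). The yellow (288,335), (405,330) and brown (242,220) look-alikes stay put. I'll enlarge the units.

```bash
python3 - <<'E'
from h import *
a=cv2.imread('pics/top0.png'); b=cv2.imread('pics/scene0.png')
c=cv2.resize(a[235:350,225:425],None,fx=4,fy=4,interpolation=3)
cv2.imwrite('pics/c1.png',c)
d=cv2.resize(b[180:260,250:410],None,fx=5,fy=5,interpolation=3)
cv2.imwrite('pics/c2.png',d)
E
```

```text
(no output)
```

View pics/c1.png

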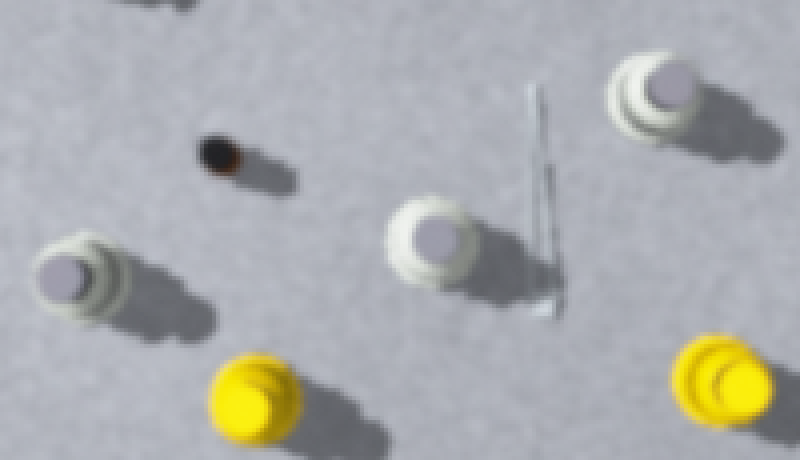

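View pics/c2.png

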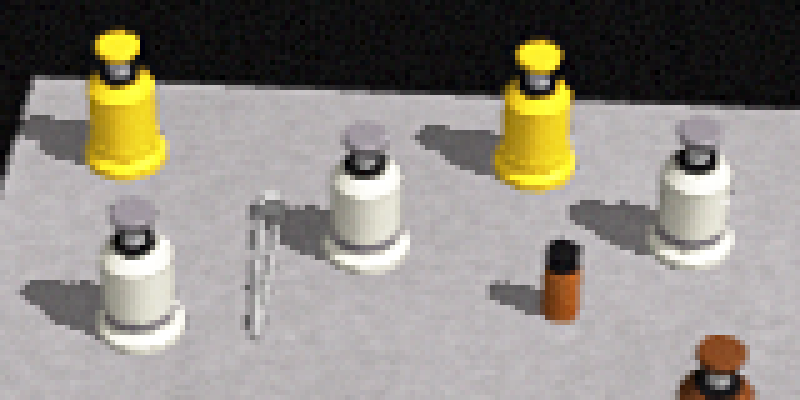

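The crops give button centres: A, left unit: top (241.3,305), scene (389.6,206.4). B, middle: top (334.2,295.2), scene (323.2,207.6). C, right: top (393.2,256), scene (276.6,222.4).

```bash
python3 - <<'E'
from h import *
from scipy.spatial.transform import Rotation as Ro
P={'A':((241.3,305),(389.6,206.4)),'B':((334.2,295.2),(323.2,207.6)),'C':((393.2,256),(276.6,222.4))}
for k,(a,b) in P.items(): print(k,px2w('top',*a,.071)[:2].round(4),px2w('scene',*b,.071)[:2].round(4))
f=lambda u,v,z:px2w('top',u,v,z)[:2].round(3)
print('A foot',f(225+82/4,235+279/4,.006),'B',f(225+432/4,235+243/4,.006),'C',f(225+652/4,235+97/4,.006))
print('tub',f(131,272,.024),'tray rim',[f(*p,.024) for p in((440,222),(558,215),(568,304),(447,311))])
for n,p in dict(vial=(225+219/4,235+154/4),brown=(242,215),y1=(287,337),y2=(408,331),fc1=(359,257),fc2=(363,313)).items(): print(n,f(*p,.04))
print(Ro.from_quat(arm.state()['tcp_rot']).as_matrix().round(3))
E
```

```text
A [0.4495 0.1313] [0.4566 0.134 ]
B [ 0.4643 -0.0254] [ 0.4728 -0.0221]
C [ 0.5296 -0.1268] [ 0.5351 -0.1238]
A foot [0.45  0.135] B [ 0.465 -0.024] C [ 0.53  -0.126]
tub [0.51  0.338] tray rim [array([ 0.595, -0.22 ]), array([ 0.606, -0.435]), array([ 0.445, -0.44 ]), array([ 0.435, -0.226])]
vial [0.504 0.069]
brown [0.609 0.137]
y1 [0.394 0.057]
y2 [ 0.402 -0.153]
fc1 [ 0.531 -0.071]
fc2 [ 0.434 -0.076]
[[-0.965  0.262 -0.   ]
 [ 0.262  0.965 -0.002]
 [ 0.    -0.002 -1.   ]]
```

```bash
python3 -m creep '-0.98 -0.56 0 0 0 -0.337 1; -0.98 -0.56 0 0 0 -0.337 1; -0.98 -0.56 0 0 0 -0.337 1; -0.98 -0.56 0 0 0 -0.337 1' 30; python3 -m creep '-1 -1 0 0 0 0 1; -1 -1 0 0 0 0 1; -1 -1 0 0 0 0 1; -1 -1 0 0 0 0 1'; python3 -c "
from h import *; s=arm.state(); print(s['joint_positions'],s['tcp_rot'])"
```

```text
time_s: 0.6
tcp_pos: [0.2173, 0.4271, 0.2169]
tcp_rot: [0.001, 1.0, 0.0, -0.0]
ft_force: [0.3, 0.2, 0.4]
opening: 0.012
grip_force: 0.0
time_s: 1.1
tcp_pos: [0.3173, 0.3275, 0.2169]
tcp_rot: [0.001, 1.0, 0.0, -0.0]
ft_force: [-0.2, 0.5, 0.1]
opening: -0.0002
grip_force: 0.0
[ 8.00612386e-01  1.42206355e-01 -2.91443666e-01  1.13704464e+00
  8.34586289e-04  8.01671670e-01] [ 5.29620697e-04  9.99999771e-01  3.26894650e-04 -2.64305578e-04]
```

```bash
python3 -m creep '-0.7 -1 0 0 0 0 1; -0.7 -1 0 0 0 0 1; -0.7 -1 0 0 0 0 1'; python3 -m creep '-0.65 -0.95 0.5 0 0 0 1; -0.65 -0.95 0.8 0 0 0 1; -0.65 -0.95 1 0 0 0 1; -0.65 -0.95 1 0 0 0 1; -0.65 -0.95 1 0 0 0 1;-0.65 -0.95 1 0 0 0 1'; python3 -m creep '0 0 0.25 0 0 0 1; 0 0 0.25 0 0 0 1; 0 0 0.25 0 0 0 1';  python3 -c "
from h import *; snap('scene','s1.png'); a=cv2.imread('pics/s1.png'); cv2.imwrite('pics/s1c.png',cv2.resize(a[140:260,320:480],None,fx=4,fy=4,interpolation=3))"
```

```text
time_s: 1.48
tcp_pos: [0.3883, 0.2263, 0.217]
tcp_rot: [0.002, 1.0, 0.0, 0.0]
ft_force: [-0.8, 0.2, -0.0]
opening: -0.0003
grip_force: 0.0
time_s: 2.22
tcp_pos: [0.4531, 0.1337, 0.1186]
tcp_rot: [-0.001, 1.0, 0.001, 0.001]
ft_force: [-0.0, -0.3, 0.7]
opening: -0.0002
grip_force: 0.0
time_s: 2.6
tcp_pos: [0.4528, 0.1325, 0.0931]
tcp_rot: [-0.0, 1.0, 0.0, 0.001]
ft_force: [0.2, 0.5, -0.1]
opening: -0.0002
grip_force: 0.0
```

View pics/s1c.png

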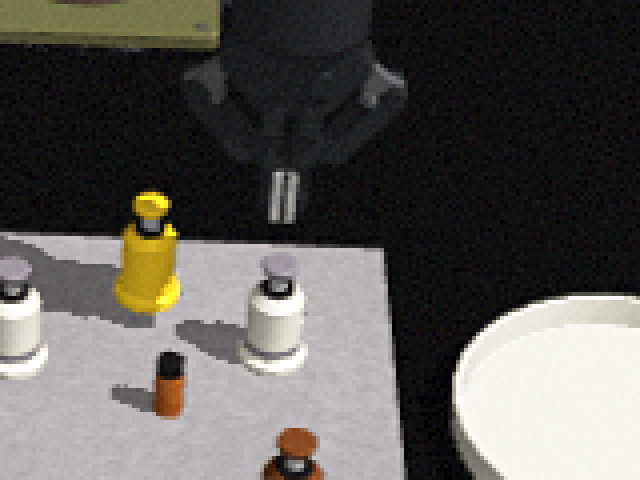

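Shut fingertips at scene pixel (391,195.5), a bit above button A at (390,206); I'll check the projection before pressing.

```bash
python3 - <<'E'
from h import *
for z in (.085,.093): print(px2w('scene',391,195.5,z))
q=np.load('scene.npz')
for X in ([.4528,.1325,.085],[.4528,.1325,.093],[.4528,.1325,.072],[.4566,.134,.072],[.452,.133,0]):
    p=q['K']@(q['R']@np.array(X)+q['t']); print(X,p[:2]/p[2])
E
```

```text
[0.43219584 0.13670536 0.085     ]
[0.44299585 0.13580204 0.093     ]
[0.4528, 0.1325, 0.085] [389.3945165 200.6661033]
[0.4528, 0.1325, 0.093] [389.67429274 197.94433597]
[0.4528, 0.1325, 0.072] [388.94504014 205.03877647]
[0.4566, 0.134, 0.072] [389.61332186 206.05307338]
[0.452, 0.133, 0] [386.76474815 227.98539591]
```

```bash
for i in 1; do python3 -m creep '0 0 0.13 0 0 0 1; 0 0 0.13 0 0 0 1; 0 0 0.13 0 0 0 1'; python3 -m creep '0 0 0.04 0 0 0 1; 0 0 0.04 0 0 0 1; 0 0 0.04 0 0 0 1'; python3 -m creep '0 0 0.03 0 0 0 1; 0 0 0.03 0 0 0 1; 0 0 0.03 0 0 0 1'; done | egrep 'pos|ft|time'
```

```text
time_s: 3.02
tcp_pos: [0.4521, 0.1319, 0.0788]
ft_force: [-0.6, 0.3, 0.9]
time_s: 3.4
tcp_pos: [0.4523, 0.1319, 0.075]
ft_force: [-0.6, 0.7, 0.5]
time_s: 3.78
tcp_pos: [0.4522, 0.1319, 0.072]
ft_force: [-0.4, 0.2, 1.3]
```

```bash
(python3 -m creep '0 0 0.02 0 0 0 1; 0 0 0.02 0 0 0 1; 0 0 0.02 0 0 0 1';python3 -m creep '0 0 0 0 0 0 1';python3 -m creep '0 0 0 0 0 0 1'; python3 -m creep '0 0 0 0 0 0 1')| egrep 'pos|ft'; python3 -c "
from h import *; snap('scene','s2.png'); a=cv2.imread('pics/s2.png'); cv2.imwrite('pics/s2c.png',cv2.resize(a[170:240,350:430],None,fx=8,fy=8,interpolation=3))"
```

```text
tcp_pos: [0.4523, 0.132, 0.07]
ft_force: [-0.3, -0.0, 1.0]
tcp_pos: [0.4524, 0.132, 0.0701]
ft_force: [0.8, 0.4, -0.9]
tcp_pos: [0.4523, 0.132, 0.07]
ft_force: [-0.0, 0.5, -0.5]
tcp_pos: [0.4523, 0.132, 0.07]
ft_force: [0.1, -0.3, -0.5]
```

View pics/s2c.png

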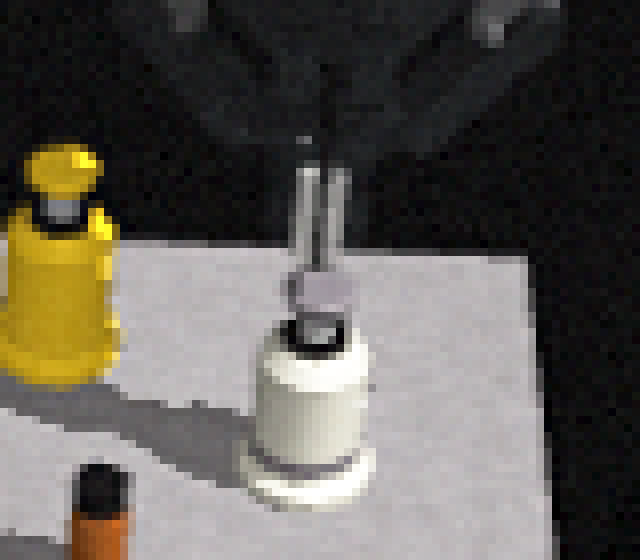

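The button looks unpressed, and the tips end right at its top edge, either just above it or slightly behind. The wrist reads about 0 N, so I'll go lower in small steps.

```bash
(python3 -m creep '0 0 0.03 0 0 0 1; 0 0 0.03 0 0 0 1'; python3 -m creep '0 0 0 0 0 0 1';python3 -m creep '0 0 0.03 0 0 0 1; 0 0 0.03 0 0 0 1'; python3 -m creep '0 0 0 0 0 0 1')| egrep 'pos|ft'; python3 -c "
from h import *; snap('scene','s3.png'); a=cv2.imread('pics/s3.png'); A=a[170:240,350:430]
t=snap('top','t3.png')['img'][:,:,::-1]
cv2.imwrite('pics/s3c.png',np.hstack([cv2.resize(A,(400,350),interpolation=3),cv2.resize(t[255:325,200:280],(400,350),interpolation=3)]))"
```

```text
tcp_pos: [0.452, 0.1319, 0.0667]
ft_force: [-0.9, -0.0, 0.3]
tcp_pos: [0.4522, 0.1319, 0.0669]
ft_force: [0.2, -0.4, 0.4]
tcp_pos: [0.4521, 0.1319, 0.0638]
ft_force: [-0.6, 0.7, -0.2]
tcp_pos: [0.4522, 0.132, 0.0639]
ft_force: [-0.1, 0.1, 1.1]
```

View pics/s3c.png

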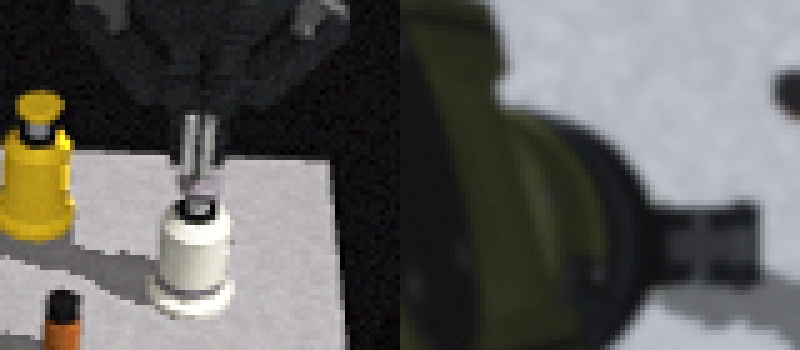

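The tip now overlaps the button top, at about scene pixel (390,206), and force is still around 0.5 N. I'll continue down.

```bash
(python3 -m creep '0 0 0.03 0 0 0 1; 0 0 0.03 0 0 0 1'; python3 -m creep '0 0 0 0 0 0 1';python3 -m creep '0 0 0.03 0 0 0 1; 0 0 0.03 0 0 0 1'; python3 -m creep '0 0 0 0 0 0 1'; python3 -m creep '0 0 0 0 0 0 1')| egrep 'pos|ft'; python3 -c "
from h import *; snap('scene','s4.png'); a=cv2.imread('pics/s4.png'); A=a[170:240,350:430]
b=cv2.imread('pics/scene0.png')[170:240,350:430]
cv2.imwrite('pics/s4c.png',np.hstack([cv2.resize(A,(400,350),interpolation=3),cv2.resize(b,(400,350),interpolation=3)]))"
```

```text
tcp_pos: [0.4521, 0.1319, 0.0607]
ft_force: [0.5, -0.2, -0.3]
tcp_pos: [0.4522, 0.132, 0.0609]
ft_force: [0.1, 0.3, -0.3]
tcp_pos: [0.4522, 0.1319, 0.0578]
ft_force: [0.6, -0.4, -0.1]
tcp_pos: [0.4523, 0.132, 0.058]
ft_force: [-0.8, 0.1, 0.1]
tcp_pos: [0.4523, 0.132, 0.058]
ft_force: [-0.2, -1.4, 0.7]
```

View pics/s4c.png

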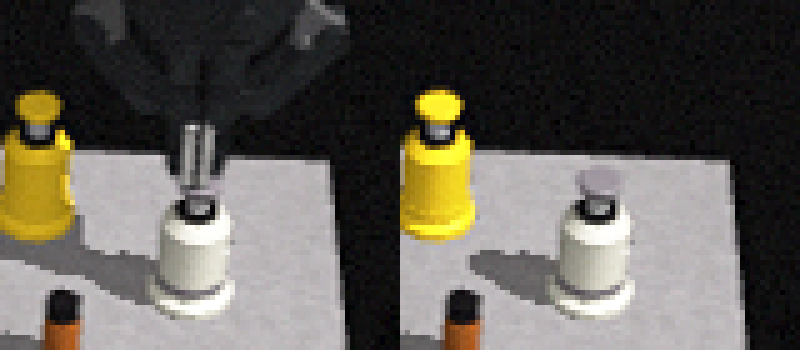

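The tips now stand right at the button's top face, but the button is not yet down. Contact is lower than the nominal tip length suggests, so I'll keep going in small steps.

```bash
(for k in 1 2; do python3 -m creep '0 0 0.03 0 0 0 1; 0 0 0.03 0 0 0 1'; python3 -m creep '0 0 0 0 0 0 1';python3 -m creep '0 0 0 0 0 0 1'; done)| egrep 'pos|ft'; python3 -c "
from h import *; print(arm.state())"
```

```text
tcp_pos: [0.4525, 0.132, 0.0551]
ft_force: [-0.8, -0.3, 3.0]
tcp_pos: [0.4524, 0.132, 0.0552]
ft_force: [-0.5, 0.4, 3.8]
tcp_pos: [0.4524, 0.132, 0.0552]
ft_force: [-0.5, 0.3, 3.5]
tcp_pos: [0.4525, 0.132, 0.0522]
ft_force: [-1.8, -1.3, 7.1]
tcp_pos: [0.4525, 0.132, 0.0523]
ft_force: [-1.6, -0.2, 6.4]
tcp_pos: [0.4525, 0.132, 0.0523]
ft_force: [-1.8, -1.1, 5.7]
{'time_s': 7.35, 'joint_positions': array([ 2.83923514e-01,  3.07711505e-01, -5.45537174e-01,  7.17083815e-01,
       -3.88366202e-05,  2.84010857e-01]), 'qd': array([-0.00056262, -0.00070122,  0.00098754, -0.00117613,  0.00147264,
       -0.00126671]), 'tau': array([ 2.64967745e-02, -3.48903894e+01,  1.89337188e+01, -5.77731282e-01,
        1.48889597e-02,  8.37082880e-04]), 'tcp_pos': array([0.45246356, 0.13201853, 0.05229435]), 'tcp_rot': array([4.36760095e-05, 9.99999972e-01, 4.63345640e-05, 2.28069113e-04]), 'ft_force': array([-1.78351929, -1.05484309,  5.70718994]), 'moment': array([-0.10883796,  0.26734885,  0.0391698 ]), 'grip_force': 3.3997026053725676, 'opening': 0.00030642164636730487}
```

A pushes back with about 1 N/mm (6.4 N), so it's stiff. The tip height disagrees with the nominal figure by about 22 mm, so I'll check that with the start picture.

```bash
python3 - <<'E'
from h import *
q=np.load('scene.npz')
R=np.array([[-0.965,.262],[.262,.965]])
for z in(.205,.209,.222,.235,.245):
  for s in(-.0425,.0425):
    c=np.array([.137,.507])+R[:,1]*s
    p=q['K']@(q['R']@np.array([*c,z])+q['t']); print(z,s,(p[:2]/p[2]).round(1))
a=cv2.imread('pics/scene0.png'); cv2.imwrite('pics/g.png',cv2.resize(a[20:100,500:600],None,fx=6,fy=6,interpolation=3))
E
```

```text
0.205 -0.0425 [517.7  95. ]
0.205 0.0425 [551.7  99.9]
0.209 -0.0425 [518.1  93.6]
0.209 0.0425 [552.2  98.5]
0.222 -0.0425 [519.3  88.9]
0.222 0.0425 [553.6  93.8]
0.235 -0.0425 [520.5  84.2]
0.235 0.0425 [555.1  89. ]
0.245 -0.0425 [521.5  80.6]
0.245 0.0425 [556.3  85.3]
```

View pics/g.png

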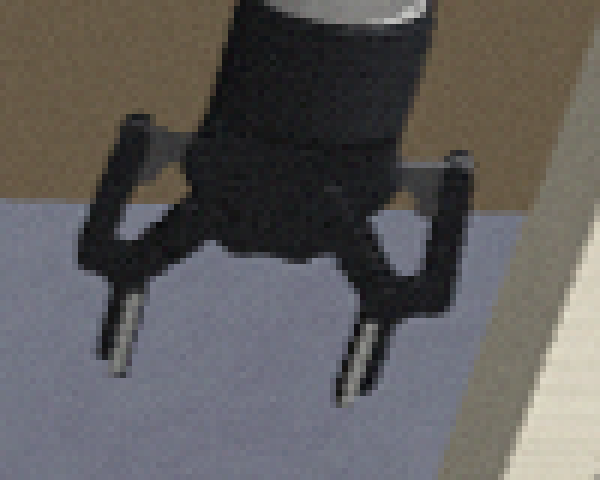

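The start picture agrees: tip pixels (520,82) and (557,87) give tips about 20 mm higher than nominal. From here I use the measured contact (shut, TCP 0.058 corresponds to z 0.072). Next, B.

```bash
(python3 -m creep '0 0 -0.4 0 0 0 1; 0 0 -0.4 0 0 0 1; 0 -0.5 -0.4 0 0 0 1; 0 -1 -0.4 0 0 0 1; 0 -1 -0.4 0 0 0 1'; python3 -m creep '-0.155 -0.55 0 0 0 0 1; -0.155 -0.55 0 0 0 0 1; -0.155 -0.55 0.3 0 0 0 1; -0.155 -0.55 0.3 0 0 0 1; -0.155 -0.55 0.3 0 0 0 1'; python3 -m creep '0 0 0 0 0 0 1'; for k in 1 2; do python3 -m creep '0 0 0.05 0 0 0 1; 0 0 0.05 0 0 0 1;0 0 0.05 0 0 0 1'; python3 -m creep '0 0 0 0 0 0 1';python3 -m creep '0 0 0 0 0 0 1'; done)| egrep 'pos|ft|time'
```

```text
time_s: 7.98
tcp_pos: [0.4512, 0.0295, 0.0909]
ft_force: [0.3, 0.5, -0.6]
time_s: 8.6
tcp_pos: [0.4675, -0.0221, 0.0621]
ft_force: [-0.1, -0.5, 1.0]
time_s: 8.72
tcp_pos: [0.4685, -0.0225, 0.0628]
ft_force: [0.8, 0.6, 0.0]
time_s: 9.1
tcp_pos: [0.4677, -0.023, 0.0571]
ft_force: [0.4, -0.3, -0.1]
time_s: 9.22
tcp_pos: [0.4678, -0.0231, 0.0571]
ft_force: [0.3, 0.1, 0.1]
time_s: 9.35
tcp_pos: [0.4678, -0.0231, 0.0571]
ft_force: [-0.0, -0.5, -0.1]
time_s: 9.72
tcp_pos: [0.4681, -0.0231, 0.0521]
ft_force: [0.6, -0.5, 2.0]
time_s: 9.85
tcp_pos: [0.4681, -0.0231, 0.0521]
ft_force: [1.0, -0.5, 1.8]
time_s: 9.98
tcp_pos: [0.4681, -0.0231, 0.0522]
ft_force: [0.6, 0.7, 1.8]
```

B is weak (1.8 N at the same depth). Next, C.

```bash
(python3 -m creep '0 0 -0.4 0 0 0 1; 0 0 -0.4 0 0 0 1; -0.3 -0.5 -0.4 0 0 0 1; -0.64 -1 -0.4 0 0 0 1; -0.64 -1 -0.4 0 0 0 1'; python3 -m creep '0 -0.03 0.3 0 0 0 1; 0 -0.03 0.3 0 0 0 1;0 -0.03 0.3 0 0 0 1'; for k in 1 2; do python3 -m creep '0 0 0.05 0 0 0 1; 0 0 0.05 0 0 0 1;0 0 0.05 0 0 0 1'; python3 -m creep '0 0 0 0 0 0 1';python3 -m creep '0 0 0 0 0 0 1'; done)| egrep 'pos|ft|time'
```

```text
time_s: 10.6
tcp_pos: [0.5341, -0.1262, 0.0911]
ft_force: [-1.0, 1.1, -0.3]
time_s: 10.98
tcp_pos: [0.531, -0.1253, 0.062]
ft_force: [-1.0, 0.1, 0.3]
time_s: 11.35
tcp_pos: [0.5323, -0.1259, 0.0576]
ft_force: [1.4, 0.0, 0.3]
time_s: 11.48
tcp_pos: [0.5322, -0.126, 0.0574]
ft_force: [1.2, 1.3, 1.3]
time_s: 11.6
tcp_pos: [0.5321, -0.1261, 0.0573]
ft_force: [0.8, -0.2, 1.0]
time_s: 11.98
tcp_pos: [0.5326, -0.1259, 0.0526]
ft_force: [0.3, 0.8, 6.8]
time_s: 12.1
tcp_pos: [0.5326, -0.1259, 0.0527]
ft_force: [-0.2, 1.3, 6.6]
time_s: 12.22
tcp_pos: [0.5326, -0.1259, 0.0527]
ft_force: [0.5, 1.7, 6.1]
```

C is stiff (6.5 N). Now to grasp C: up, part open, down around the barrel, close.

```bash
(python3 -m creep '0 0 -0.4 0 0 0 1; 0 0 -0.4 0 0 0 1; 0 0 -0.4 0 0 0 -0.5; 0 0 -0.4 0 0 0 -0.5; 0 0 -0.4 0 0 0 -0.5;0 0 -0.4 0 0 0 -0.5'; python3 -m creep '0 0 0.3 0 0 0 -0.5; 0 0 0.6 0 0 0 -0.5; 0 0 0.8 0 0 0 -0.5; 0 0 0.82 0 0 0 -0.5;0 0 0.82 0 0 0 -0.5';  python3 -m creep '0 0 0 0 0 0 1;0 0 0 0 0 0 1;0 0 0 0 0 0 1; 0 0 0 0 0 0 1;0 0 0 0 0 0 1' 30); python3 -c "
from h import *; snap('scene','s5.png'); a=cv2.imread('pics/s5.png'); cv2.imwrite('pics/s5c.png',cv2.resize(a[170:270,220:340],None,fx=5,fy=5,interpolation=3))"
```

```text
time_s: 12.98
tcp_pos: [0.5313, -0.126, 0.0914]
tcp_rot: [0.0, 1.0, 0.0, -0.001]
ft_force: [-0.7, -0.6, -0.1]
opening: 0.064
grip_force: 0.0
time_s: 13.6
tcp_pos: [0.5321, -0.1261, 0.0104]
tcp_rot: [0.0, 1.0, -0.0, 0.0]
ft_force: [-0.2, 1.1, 0.4]
opening: 0.0638
grip_force: 0.0
time_s: 14.22
tcp_pos: [0.5328, -0.1262, 0.0111]
tcp_rot: [0.0, 1.0, -0.0, 0.001]
ft_force: [-0.7, 0.6, 7.0]
opening: 0.0327
grip_force: 30.6
```

View pics/s5c.png

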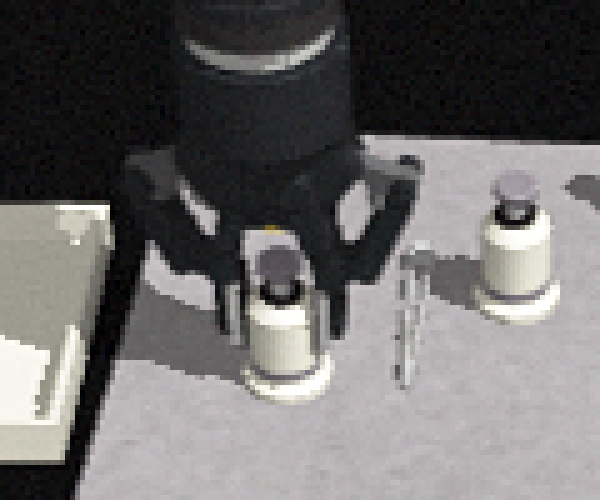

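The picture shows the pads on C's barrel, at about scene pixel (276,236), with the forceps clear. Now I'll carry C to the tray.

```bash
(python3 -m creep '0 0 -0.3 0 0 0 1; 0 0 -0.6 0 0 0 1; 0 -0.3 -0.8 0 0 0 1; -0.1 -0.65 -0.8 0 0 0 1;-0.23 -1 -0.8 0 0 0 1; -0.23 -1 -0.8 0 0 0 1'; python3 -m creep '0 -0.4 0 0 0 0 1; 0 -0.8 0 0 0 0 1; 0 -1 0 0 0 0 1; 0 -1 0 0 0 0 1;0 -1 0 0 0 0 1';  python3 -m creep '0 -0.34 0 0 0 0 1;0 -0.34 0.2 0 0 0 1;0 -0.34 0.4 0 0 0 1; 0 -0.34 0.6 0 0 0 1;0 -0.34 0.68 0 0 0 1;0 -0.34 0.68 0 0 0 1'; python3 -m creep '0 0 0.04 0 0 0 1;0 0 0.04 0 0 0 1;0 0 0.04 0 0 0 1')|egrep 'time|pos|ft|open'
```

```text
time_s: 15.02
tcp_pos: [0.5557, -0.2285, 0.0899]
ft_force: [0.3, 0.6, -1.8]
opening: 0.0324
time_s: 15.65
tcp_pos: [0.5543, -0.3245, 0.0897]
ft_force: [-0.9, 0.8, -1.2]
opening: 0.0324
time_s: 16.4
tcp_pos: [0.5545, -0.3588, 0.0217]
ft_force: [0.6, -0.0, -1.2]
opening: 0.0327
time_s: 16.77
tcp_pos: [0.555, -0.3602, 0.0185]
ft_force: [0.1, -0.2, -1.1]
opening: 0.0326
```

```bash
(for k in 1 2 3; do python3 -m creep '0 0 0.02 0 0 0 1;0 0 0.02 0 0 0 1;0 0 0.02 0 0 0 1'; done)|egrep 'time|pos|ft|open'
```

```text
time_s: 17.15
tcp_pos: [0.5547, -0.36, 0.016]
ft_force: [0.2, 0.1, -1.1]
opening: 0.0324
time_s: 17.52
tcp_pos: [0.5549, -0.3602, 0.0152]
ft_force: [-2.5, 1.1, 5.8]
opening: 0.0328
time_s: 17.9
tcp_pos: [0.555, -0.3602, 0.0151]
ft_force: [-4.5, 2.6, 15.3]
opening: 0.0324
```

```bash
(python3 -m creep '0 0 -0.02 0 0 0 1;0 0 -0.02 0 0 0 0;0 0 -0.02 0 0 0 -0.5;0 0 -0.02 0 0 0 -0.5;0 0 -0.3 0 0 0 -0.5;0 0 -0.6 0 0 0 -0.5; 0 0 -0.98 0 0 0 -0.5;0 0 -0.98 0 0 0 -0.5';
python3 -m creep '0.2 0.5 0 0 0 0 -0.5; 0.5 1 0 0 0 0 -0.5;0.5 1 0 0 0 0 -0.5'; python3 -m creep '0.3 0.5 0 0 0 0 -0.5; 0.53 1 0 0 0 0 -0.5;0.53 1 0 0 0 0 -0.5'; python3 -m creep '0 0.5 0 0 0 0 -0.5; 0 1 0 0 0 0 -0.5;0 1 0 0 0 0 -0.5';python3 -m creep '0 0.5 0 0 0 0 -0.5; 0 1 0 0 0 0 -0.5;0 1 0 0 0 0 -0.5';python3 -m creep '0 0.5 0 0 0 0 -0.5; 0 0.93 0 0 0 0 -0.5;0 0.93 0 0 0 0 -0.5;0 0.93 0 0 0 0 -0.5')|egrep 'time|pos|ft|open'
python3 - <<'E'
from h import *
s=snap('top','t6.png')['img'].astype(int); 
# grey button of C in tray
r=s[215:310,445:565]; m=(abs(r-r.mean(2,keepdims=True)).max(2)<30)&(r.mean(2)<190)&(r.mean(2)>110)
n,l,st,c=cv2.connectedComponentsWithStats(m.astype(np.uint8))
for i in range(1,n):
  if st[i,4]>25: print(st[i],px2w('top',445+c[i][0],215+c[i][1],.075))
E
```

```text
time_s: 18.9
tcp_pos: [0.5571, -0.3616, 0.1136]
ft_force: [-0.4, 0.3, -0.0]
opening: 0.064
time_s: 19.27
tcp_pos: [0.4988, -0.2551, 0.1074]
ft_force: [0.7, -1.5, -1.2]
opening: 0.0637
time_s: 19.65
tcp_pos: [0.4488, -0.1574, 0.109]
ft_force: [1.0, -0.3, 0.3]
opening: 0.0642
time_s: 20.02
tcp_pos: [0.4528, -0.0584, 0.1098]
ft_force: [-0.2, -0.7, -0.2]
opening: 0.0643
time_s: 20.4
tcp_pos: [0.4533, 0.0412, 0.1099]
ft_force: [0.3, -0.9, 0.3]
opening: 0.0641
time_s: 20.9
tcp_pos: [0.4524, 0.1314, 0.1097]
ft_force: [0.2, -0.9, 0.8]
opening: 0.064
[  0   0 101   7 102] [ 0.5928071  -0.30192349  0.075     ]
[111   0   9  62  73] [ 0.54408761 -0.41031454  0.075     ]
[   0    2  120   91 1050] [ 0.54662909 -0.313887    0.075     ]
[ 64  20  40  27 592] [ 0.53777612 -0.35605196  0.075     ]
[ 0 58  5 37 73] [ 0.46421045 -0.21301143  0.075     ]
[24 88 96  7 98] [ 0.44267119 -0.33062788  0.075     ]
```

```bash
(python3 -m creep '0 0.01 0.4 0 0 0 -0.5; 0 0.01 0.7 0 0 0 -0.5;0 0.01 0.98 0 0 0 -0.5;0 0.01 0.98 0 0 0 -0.5'; python3 -m creep '0 0 0 0 0 0 1;0 0 0 0 0 0 1;0 0 0 0 0 0 1; 0 0 0 0 0 0 1;0 0 0 0 0 0 1'; python3 -m creep '0 0 -0.3 0 0 0 1; 0 0 -0.6 0 0 0 1; 0 -0.3 -0.9 0 0 0 1; 0 -0.65 -0.9 0 0 0 1;0 -1 -0.9 0 0 0 1; 0 -1 -0.9 0 0 0 1')|egrep 'time|pos|ft|open|grip'
```

```text
time_s: 21.45
tcp_pos: [0.4498, 0.1318, 0.0104]
ft_force: [-0.4, -0.6, -0.2]
opening: 0.0641
grip_force: 0.0
time_s: 22.08
tcp_pos: [0.4532, 0.134, 0.0135]
ft_force: [-0.3, -1.8, 6.7]
opening: 0.0324
grip_force: 30.1
time_s: 22.82
tcp_pos: [0.4515, 0.0324, 0.1024]
ft_force: [0.1, 0.5, -2.3]
opening: 0.0324
grip_force: 30.7
```

```bash
(python3 -m creep '0 0 -0.3 0 0 0 1; 0 -0.4 -0.3 0 0 0 1; 0 -0.8 -0.3 0 0 0 1; 0 -1 -0.3 0 0 0 1;0 -1 -0.3 0 0 0 1'; python3 -m creep '0 -0.4 0 0 0 0 1; 0 -0.8 0 0 0 0 1; 0 -1 0 0 0 0 1;0 -1 0 0 0 0 1';python3 -m creep '0 -0.4 0 0 0 0 1; -0.1 -0.8 0 0 0 0 1; -0.33 -1 0 0 0 0 1;-0.33 -1 0 0 0 0 1'; python3 -m creep '0 -0.33 0 0 0 0 1;0 -0.33 0.3 0 0 0 1;0 -0.33 0.6 0 0 0 1;0 -0.33 0.9 0 0 0 1;0 -0.33 0.9 0 0 0 1'; python3 -m creep '0 0 0.15 0 0 0 1;0 0 0.2 0 0 0 1;0 0 0.2 0 0 0 1';python3 -m creep '0 0 0.02 0 0 0 1;0 0 0.02 0 0 0 1')|egrep 'time|pos|ft|open'
```

```text
time_s: 23.45
tcp_pos: [0.4519, -0.0662, 0.1321]
ft_force: [0.1, 0.0, -0.8]
opening: 0.0322
time_s: 23.95
tcp_pos: [0.4522, -0.1658, 0.132]
ft_force: [-0.7, 0.0, -1.5]
opening: 0.0326
time_s: 24.45
tcp_pos: [0.487, -0.2659, 0.1319]
ft_force: [-0.8, 0.7, -1.5]
opening: 0.0324
time_s: 25.08
tcp_pos: [0.4823, -0.2955, 0.0398]
ft_force: [-0.4, -0.3, -0.9]
opening: 0.0324
time_s: 25.45
tcp_pos: [0.4848, -0.2989, 0.0221]
ft_force: [-0.6, 0.6, -1.6]
opening: 0.0326
time_s: 25.7
tcp_pos: [0.4849, -0.2992, 0.0203]
ft_force: [0.4, 1.2, -2.0]
opening: 0.0325
```

```bash
(for k in 1 2; do python3 -m creep '0 0 0.02 0 0 0 1;0 0 0.02 0 0 0 1'; done)|egrep 'time|pos|ft|open'
```

```text
time_s: 25.95
tcp_pos: [0.4846, -0.299, 0.0179]
ft_force: [-0.6, -0.3, -1.3]
opening: 0.0328
time_s: 26.2
tcp_pos: [0.4847, -0.2991, 0.0175]
ft_force: [-3.2, 2.4, 10.3]
opening: 0.0323
```

```bash
(python3 -m creep '0 0 0 0 0 0 0.5;0 0 0 0 0 0 -0.5;0 0 0 0 0 0 -0.5;0 0 0 0 0 0 -0.5;0 0 -0.3 0 0 0 -0.5;0 0 -0.6 0 0 0 -0.5; 0 0 -0.98 0 0 0 -0.5;0 0 -0.98 0 0 0 -0.5';
python3 -m creep '0.1 0.5 0 0 0 0 -0.5; 0.17 1 0 0 0 0 -0.5;0.17 1 0 0 0 0 -0.5'; python3 -m creep '0 0.5 0 0 0 0 -0.5; 0 1 0 0 0 0 -0.5;0 1 0 0 0 0 -0.5'; python3 -m creep '0 0.5 0 0 0 0 -0.5; 0 0.76 0 0 0 0 -0.5;0 0.76 0 0 0 0 -0.5;0 0.76 0 0 0 0 -0.5';python3 -m creep '0 0 0.4 0 0 0 -0.5; 0 0 0.7 0 0 0 -0.5;0 0 1 0 0 0 -0.5;0 0 1 0 0 0 -0.5;0 0 1 0 0 0 -0.5';python3 -m creep '0 0 0 0 0 0 1;0 0 0 0 0 0 1;0 0 0 0 0 0 1; 0 0 0 0 0 0 1;0 0 0 0 0 0 1')|egrep 'time|pos|ft|open'
```

```text
time_s: 27.2
tcp_pos: [0.4871, -0.3005, 0.1171]
ft_force: [0.4, -0.6, -0.7]
opening: 0.0638
time_s: 27.58
tcp_pos: [0.4654, -0.1958, 0.1127]
ft_force: [-0.6, 0.1, 1.0]
opening: 0.0639
time_s: 27.95
tcp_pos: [0.4673, -0.0971, 0.1133]
ft_force: [0.1, -0.7, -0.7]
opening: 0.064
time_s: 28.45
tcp_pos: [0.4681, -0.0244, 0.1137]
ft_force: [0.1, -0.7, -1.2]
opening: 0.0642
time_s: 29.08
tcp_pos: [0.4685, -0.0239, 0.0147]
ft_force: [-0.1, 1.1, 0.3]
opening: 0.0641
time_s: 29.7
tcp_pos: [0.469, -0.0231, 0.0153]
ft_force: [-0.3, 0.6, 5.8]
opening: 0.0326
```

```bash
(python3 -m creep '0 0 -0.3 0 0 0 1; 0 0 -0.6 0 0 0 1; 0 0.3 -1 0 0 0 1; 0 0.65 -1 0 0 0 1;0 1 -1 0 0 0 1; 0 1 -1 0 0 0 1'; python3 -m creep '0 0.4 0 0 0 0 1; 0 0.8 0 0 0 0 1; 0 1 0 0 0 0 1;0 1 0 0 0 0 1';python3 -m creep '-0.1 0.4 0 0 0 0 1; -0.2 0.8 0 0 0 0 1; -0.41 1 0 0 0 0 1;-0.41 1 0 0 0 0 1'; python3 -m creep '0 0.3 0 0 0 0 1;0 0.61 0.2 0 0 0 1;0 0.61 0.5 0 0 0 1;0 0.61 0.8 0 0 0 1;0 0.61 0.9 0 0 0 1;0 0.61 0.9 0 0 0 1'; python3 -m creep '0 0 0.02 0 0 0 1;0 0 0.02 0 0 0 1'; python3 -m creep '0 0 0.02 0 0 0 1;0 0 0.02 0 0 0 1')|egrep 'time|pos|ft|open'
```

```text
time_s: 30.45
tcp_pos: [0.4678, 0.0788, 0.1144]
ft_force: [-0.0, 0.0, -1.3]
opening: 0.0324
time_s: 30.95
tcp_pos: [0.4678, 0.1773, 0.1139]
ft_force: [-0.2, 0.3, -0.3]
opening: 0.0322
time_s: 31.45
tcp_pos: [0.5106, 0.277, 0.1138]
ft_force: [-0.0, -0.1, -0.8]
opening: 0.0325
time_s: 32.2
tcp_pos: [0.5083, 0.3364, 0.0237]
ft_force: [0.1, 0.0, -2.1]
opening: 0.0324
time_s: 32.45
tcp_pos: [0.5096, 0.3383, 0.0232]
ft_force: [-0.3, 0.8, 0.2]
opening: 0.0324
time_s: 32.7
tcp_pos: [0.5088, 0.338, 0.0201]
ft_force: [0.0, 0.2, -1.8]
opening: 0.0322
```

```bash
python3 -m creep '0 0 0.015 0 0 0 1;0 0 0.015 0 0 0 1'|egrep 'time|pos|ft|open'; python3 -m creep '0 0 0.01 0 0 0 1;0 0 0.01 0 0 0 1'|egrep 'pos|ft'
```

```text
time_s: 32.95
tcp_pos: [0.5089, 0.3382, 0.0194]
ft_force: [-1.4, -0.9, 4.9]
opening: 0.0324
tcp_pos: [0.509, 0.3382, 0.0193]
ft_force: [-3.4, -1.8, 11.5]
```

Touched down. I'll release, lift and clear the view, then check the upright poses numerically, since the picture allowance is used up.

```bash
(python3 -m creep '0 0 0 0 0 0 0.5;0 0 0 0 0 0 -0.5;0 0 0 0 0 0 -0.5;0 0 0 0 0 0 -0.5;0 0 -0.3 0 0 0 -0.5;0 0 -0.6 0 0 0 -0.5; 0 0 -0.98 0 0 0 -0.5;0 0 -0.98 0 0 0 -0.5'; python3 -m creep '0.5 0.3 -0.5 0 0 0 -0.5; 1 0.5 -0.8 0 0 0 -0.5;1 0.5 -0.8 0 0 0 -0.5'; python3 -m creep '0.5 0.3 0 0 0 0 -0.5; 1 0.5 0 0 0 0 -0.5;1 0.5 0 0 0 0 -0.5'; python3 -m creep '0.5 0.3 0 0 0 0 -0.5; 1 0.5 0 0 0 0 -0.5;1 0.5 0 0 0 0 -0.5')|egrep 'time|pos|ft|open'
python3 - <<'E'
from h import *
t=snap('top','t7.png')['img'].astype(int); s=snap('scene','s7.png')['img'].astype(int)
old={'top':cv2.imread('pics/top0.png')[:,:,::-1].astype(int),'scene':cv2.imread('pics/scene0.png')[:,:,::-1].astype(int)}
# template match of button+barrel shape from the old pictures near the predicted spots
def proj(n,X):
    q=np.load(n+'.npz'); p=q['K']@(q['R']@np.array(X)+q['t']); return p[:2]/p[2]
for k,X in dict(C=(.555,-.36),A=(.485,-.299),B=(.509,.338)).items():
    for n,im in(('top',t),('scene',s)):
        d=(abs(im-old[n]).max(2)>35).astype(np.uint8); u,v=proj(n,[*X,.04]).astype(int)
        g=im.mean(2)
        print(k,n,'button pred',proj(n,[*X,.075]).round(),'foot pred',proj(n,[*X,.006]).round())
        if n=='scene':
            u,v=proj(n,[*X,.075]).astype(int)
            for r in range(v-8,v+34,2): print(r,' '.join('%3d'%x for x in g[r,u-18:u+20:2]))
for n,im in(('top',t),('scene',s)):
    d=(abs(im-old[n]).max(2)>45).astype(np.uint8); m,l,st,c=cv2.connectedComponentsWithStats(d)
    print(n,[st[i].tolist() for i in range(1,m) if st[i,4]>12])
E
```

```text
time_s: 34.2
tcp_pos: [0.5111, 0.3395, 0.1188]
ft_force: [0.3, 0.5, -0.0]
opening: 0.0639
time_s: 34.58
tcp_pos: [0.407, 0.3894, 0.1968]
ft_force: [-0.2, 0.1, 0.1]
opening: 0.064
time_s: 34.95
tcp_pos: [0.306, 0.4381, 0.194]
ft_force: [0.1, -0.2, 0.3]
opening: 0.064
time_s: 35.33
tcp_pos: [0.2072, 0.4884, 0.1942]
ft_force: [-0.4, 0.0, 0.3]
opening: 0.064
C top button pred [530. 239.] foot pred [515. 244.]
C scene button pred [172. 222.] foot pred [178. 244.]
213   9 186 204 194 200 197 197 198 199 198 196 198 199 199 200 195 200 194 199
215  35 249 192 195 194 195 195 196 198 198 195 196 197 199 196 197 199 198 199
217 173 232 191 217 240 241 241 239 231 231 232 234 230 231 232 230 231 231 233
219 234 190 189 243 244 244 244 247 242 214 214 246 244 244 244 245 244 246 233
221 233 190 214 244 243 243 244 195 158 163 154 168 245 244 245 244 245 147 147
223 189 192 243 244 244 244 238 145 156 160 171 178 245 244 244 244 244 235 161
225 193 201 246 244 244 244 245 161 132 152  97 177 249 244 243 244 245 244 246
227 191 230 245 243 244 244 245 245  12 131 200   4 196 236 245 243 244 244 2
[... 4669 characters left out ...]
[384, 255, 37, 21, 392], [115, 266, 54, 26, 877], [477, 275, 41, 26, 617], [322, 286, 10, 16, 84], [335, 290, 29, 22, 398], [242, 296, 37, 25, 574]]
scene [[340, 0, 10, 27, 114], [542, 0, 6, 15, 38], [563, 2, 14, 2, 19], [564, 6, 13, 12, 68], [512, 16, 67, 93, 2085], [543, 16, 32, 23, 166], [367, 45, 6, 19, 50], [339, 46, 25, 7, 72], [365, 50, 20, 27, 145], [561, 52, 7, 10, 32], [338, 54, 23, 21, 117], [312, 56, 9, 36, 99], [335, 59, 15, 21, 80], [364, 118, 15, 18, 143], [347, 133, 29, 15, 241], [188, 202, 29, 31, 328], [364, 205, 33, 29, 329], [316, 207, 14, 18, 121], [167, 220, 12, 12, 105], [300, 220, 32, 14, 192], [254, 223, 33, 27, 327], [448, 222, 38, 30, 447], [156, 234, 29, 17, 210]]
```

All three stand upright, with button, ring, barrel and foot stacked as predicted. Nothing else on the bench changed.

```bash
python3 -c "
from bench import arm; print(arm.hand_in())"
```

```text
the job is handed in; nothing more can be done
None
```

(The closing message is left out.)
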